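# Set the flow-cell slide to its mark with the backlash taken up

## Task

Set the flow-cell slide with its crank handwheel, whose drive has slack that is different every day. Wind clockwise (seen from above) past the red mark until the slide itself has been driven past its mark position, but by less than a tenth of a turn of real drive after the slack is used up, then wind back anticlockwise so that the wheel ends with its crank knob and white index in line with the red mark and the slide, taken along on the way back, at its mark position. Turn gently, let go of the wheel there, and leave the bottle, the vial rack and the screwdriver where they are.

Things in the scene. Friction and masses are not known exactly. Their poses are not given: they have to be found in the camera images.
- hub (a point): Fixed point on the handwheel's vertical axis, 86 mm above the bench, on a fixed white gearbox 160 x 160 x 64 mm. Its x axis points level to the red mark; z is up. A low metal bed with a blue carriage (all under 95 mm high) extends from the gearbox along +x, 80 to 280 mm from the axis.
- mark (a point): The red line (5 mm wide, 15 mm long) on the steel dial ring beyond the wheel rim, 70 mm from the wheel axis, 67 mm above the bench. Fixed. The wheel is set when knob and white index are on the line from hub to mark.
- wheel: Dark handwheel, 120 mm across, rim top 87 mm above the bench; origin on its axis, x axis along its white index to the knob; stays where left. Slack between turning one way and the other: 0.4 to 2.2 rad of wheel, different each start; at first it is within 0.3 rad of the slack's anticlockwise end. Moving the knob takes under 1 N in the slack, about 10 N once the drive has hold.
- knob (a point): Mid-grip point, on the axis of the yellow upright crank knob: a cylinder 20 mm across, 43 mm tall (87 to 130 mm above the bench), free to spin, 48 mm from the wheel axis. The point is 111 mm above the bench. It starts 0.5 to 1.6 rad anticlockwise of the mark (seen from above). Wound anticlockwise with the slack used up, the slide is true to the dial. Never load it over 120 N, grip included.
- cell (a point): Top of the clear cell on the blue carriage (46 x 70 mm). It moves along the hub's +x by only 1 mm per rad of real drive (clockwise = +x): too little to see well, so tell slack from drive by feel. At its mark position it is 190 mm from the hub along hub x. It must pass that by 0.1 mm or more, never by 0.7 mm (0.7 rad of real drive), and end there.
- bottle_mid (a point): Middle of an amber bottle with red cap, 68 mm across, 150 mm tall, 0.45 kg, standing beside the gearbox. Bystander.
- rack_mid (a point): Middle of a blue vial rack 100 x 70 x 48 mm on the bench. Bystander.
- driver: Screwdriver 170 mm long lying on the bench; origin at its middle on the bench. Bystander.

How it is judged:
On the way:
1. the slide has been driven clockwise past its mark position by at least 0.1 mm (x of cell in the frame of hub above 0.1901 m), for 0.1 s.
At the end, for the whole second after the job is handed in: The crank knob stands within 5 mm of the line from the hub to the red mark, on the mark's side, and the slide is within 0.14 mm of its mark position (the slack is taken up anticlockwise) (x of knob in the frame of hub above 0.04 m and y of knob in the frame of hub between -0.005 and 0.005 m and x of cell in the frame of hub between 0.18986 and 0.19014 m); the robot touches nothing.
It fails at once if the slide is driven more than 0.7 mm past its mark position (x of cell in the frame of hub above 0.1907 m).
It fails at once if the fingers load the wheel and its knob with over 120 N in all, grip included (contact force between the fingers and wheel above 120 N).
It fails at once if the bottle is moved more than 15 mm or tipped (distance of bottle_mid from where it was at the start of the episode above 0.015 m or angle between bottle_mid's own z axis and vertical above 0.3 rad).
It fails at once if the vial rack is moved more than 15 mm (distance of rack_mid from where it was at the start of the episode above 0.015 m).
It fails at once if the screwdriver is moved more than 15 mm (distance of driver from where it was at the start of the episode above 0.015 m).
It also fails if it takes over 72 s, if anything falls off the work surface, if the arm or the gripper's body presses on something with over 40 N, if the wrist force passes 120 N, or if a joint passes its speed limit or range.

## Robot

A 6-joint arm with a two-finger parallel gripper is mounted at the origin on the work surface. World frame = base frame: x ahead of the robot, y to its left, z up, the work surface at z = 0. Lengths are in m, angles in rad, forces in N, time in s.
With the tool pointing down it reaches from about 0.35 to 0.95 m from the base axis. Payload 17.4 kg.
Tool frame: the origin (TCP) lies at the very end of the fingers, on their centre line; the grasp point (between the pads) lies manip.grip_point_offset behind it (manip.grip_point_offset is the distance from the TCP to the grasp point, in m); z points along the fingers, y is the line along which they close (so a half turn about z gives the same grasp; the last joint's range is limited). The gripper opens to 93 mm and grips with 3 to 60 N. Pads are 15 mm wide; open, the fingers measure 128 mm over their backs; the gripper's body (75 mm by 188 mm) begins 65 mm behind the grasp point.
Start: joints at [-0.038, 0.116, 1.442, -0, 1.584, -0.038], TCP at [0.675, -0, 0.219] pointing down, gripper open.
Joint ranges: [-2.83, 2.83], [-0.83, 2.19], [0.07, 2.5], [-1.14, 4.28], [0.01, 3], [-2.97, 2.97]. Speed limits (rad/s): [1.89, 1.89, 2.22, 3.14, 3.14, 3.14].

## Interface

Orientations are given as a unit quaternion [w, x, y, z].
In Python, from bench import manip gives the robot as it stands. Calls block until the motion is done:
- manip.move_to(position, orientation): joint-space move of the TCP to a pose.
- manip.line_to(position, ori=None, rate=0.15): straight line of the TCP; ori=None keeps the orientation; rate is the mean speed in m/s.
- manip.move_joints(angles): joint-space move.
- manip.let_go() and manip.close(newtons=None): open the fingers fully, or close them until they stop; newtons is the grip in N (None keeps the last).
- manip.wait(seconds).
- manip.solve_ik(position, orientation): joint angles nearest the present ones, or None.
- manip.get_state(): the state.
- manip.read_camera(name): name is "scene" or "side" or "wrist"; returns the picture (420x560x3 uint8, blue, green, red); there is no depth.
- manip.camera_params(name): a dict with "fx", "fy", "cx", "cy" (pixels), "R" (3x3) and "t" (3): a world point X has camera coordinates R X + t. Camera axes: x right, y down, z forward; pixel columns grow to the right and rows downward; lengths in m; the calibration is good to about 2 mm. A picture is of the moment at which its call begins: read the wrist's pose just before it. camera_params takes no time and is no camera call; for the wrist camera it gives the pose at the moment of the call.
A pose or a line that the arm cannot do raises manip.IKError and nothing moves.
- manip.close_job(): hands the job in; it is judged then, once.
The state is a dict: "t": time; "q": joint angles; "dq": joint speeds; "joint_efforts": joint torques, N m; "tool_pos": TCP position; "orientation": TCP orientation; "contact_force": force on the tool from outside, world axes, zero at the start; "wrist_torque": the same for the moment, N m; "width": opening from 0.0 (shut) to 1.0 (fully open); "grip_force": force on a finger pad.
Only numpy, scipy, OpenCV 4.12 (cv2) and the standard library are available. Lean on these libraries where they do the work, as an engineer would, in place of code of your own. Each camera call takes 0.05 s, during which the arm holds its last target. There are 200 camera calls.

## Working session

There is one attempt and no reset: what is moved stays moved. The work goes in short steps, each a Python script; the robot and the scene stay as the last script left them, time stands still between calls to the robot, and variables do not carry over. Pictures are saved under pics/ and viewed, at most 10 in all, crops included, and the job is handed in when it is done.

```bash
mkdir -p pics; ls; python3 - <<'E'
from bench import manip
import cv2,numpy as np
a=manip.read_camera("scene");b=manip.read_camera("side")
cv2.imwrite("pics/scene.png",a);cv2.imwrite("pics/side.png",b)
print(manip.grip_point_offset)
for n in("scene","side","wrist"):print(n,manip.camera_params(n))
s=manip.get_state();print(s)
E
```

```text
pics
0.0188
scene {'fx': 516.3995197389867, 'fy': 516.3995197389867, 'cx': 277.510154100943, 'cy': 209.08569543056123, 'R': array([[-0.38703652,  0.92200152,  0.01076697],
       [ 0.73522076,  0.31563494, -0.59985416],
       [-0.55646488, -0.22424936, -0.80003691]]), 't': array([ 0.20085077, -0.39676751,  1.57948852])}
side {'fx': 518.3765750595014, 'fy': 518.3765750595014, 'cx': 285.87969448061824, 'cy': 205.1429013047874, 'R': array([[ 0.92065306, -0.39011317,  0.01447938],
       [-0.24280309, -0.60126172, -0.76126933],
       [ 0.30568709,  0.69734931, -0.64827413]]), 't': array([-0.53625767,  0.21710407,  0.89153063])}
wrist {'fx': 320.7491428264197, 'fy': 320.7491428264197, 'cx': 281.218985580841, 'cy': 206.94435357778528, 'R': array([[ 9.99999893e-01,  1.97685888e-04, -4.17198785e-04],
       [ 2.95811217e-04, -9.68173138e-01,  2.50281216e-01],
       [-3.54443593e-04, -2.50281313e-01, -9.68173093e-01]]), 't': array([-0.67392984, -0.02994265,  0.38840461])}
{'t': 0.1, 'q': array([-3.77925384e-02,  1.16431255e-01,  1.44219721e+00,  5.57191921e-06,
        1.58399509e+00, -3.78087014e-02]), 'dq': array([ 0.00099758, -0.00151586, -0.00068613, -0.00025312,  0.00042792,
       -0.0005738 ]), 'joint_efforts': array([ 3.09313356e-03, -7.22894382e+01, -6.23865938e+01,  7.81798759e-02,
        2.28431396e-02, -1.37065126e-04]), 'tool_pos': array([6.74817452e-01, 4.69391609e-06, 2.17984340e-01]), 'orientation': array([-3.79888072e-04,  7.07100948e-01,  7.07112427e-01, -3.48402669e-04]), 'contact_force': array([ 0.01476489,  0.05328135, -0.20229633]), 'wrist_torque': array([ 0.0267114 ,  0.06456758, -0.00618957]), 'grip_force': 0.0, 'width': 0.9999621702309298}
```

View pics/scene.png

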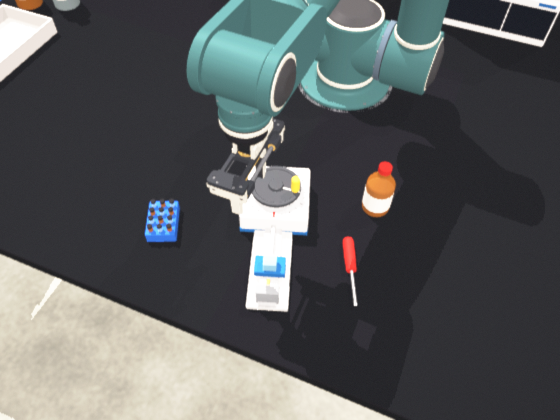

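View pics/side.png

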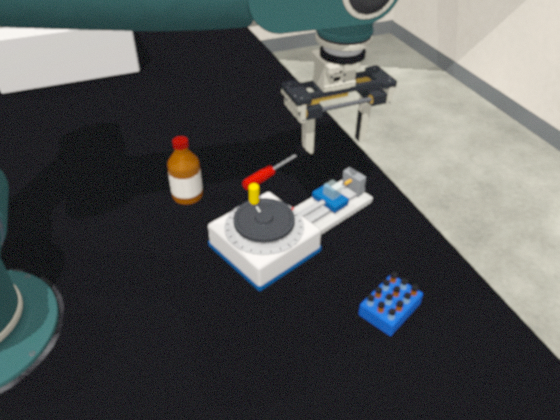

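The scene view shows the yellow knob at (296,184), the wheel centre at about (276,186), and the red mark at (275,214) towards the bed. In the side view the knob is at (254,193) and the wheel at (264,220).

```bash
cat > h.py <<'E'
from bench import manip
import cv2,numpy as np
def ray(p,uv,z):
    R,t=p["R"],p["t"];d=R.T@np.array([(uv[0]-p["cx"])/p["fx"],(uv[1]-p["cy"])/p["fy"],1]);c=-R.T@t
    return c+d*(z-c[2])/d[2]
def proj(p,X):
    c=p["R"]@np.array(X)+p["t"];return np.array([p["fx"]*c[0]/c[2]+p["cx"],p["fy"]*c[1]/c[2]+p["cy"]])
def masks(im):
    h=cv2.cvtColor(im,cv2.COLOR_BGR2HSV)
    y=cv2.inRange(h,(22,120,120),(35,255,255))
    r=cv2.inRange(h,(0,120,90),(8,255,255))|cv2.inRange(h,(172,120,90),(180,255,255))
    return y,r
def blobs(m,amin=3):
    n,_,s,c=cv2.connectedComponentsWithStats(m)
    return [(s[i,4],*np.round(c[i],1),*s[i,:4]) for i in range(1,n) if s[i,4]>=amin]
E
python3 - <<'E'
from h import *
for n,wc in(("scene",(276,186)),("side",(264,220))):
    im=cv2.imread(f"pics/{n}.png");p=manip.camera_params(n);y,r=masks(im)
    print(n,"wheel~",ray(p,wc,.087))
    for b in blobs(y):print(" Y",b,ray(p,b[1:3],.1085))
    for b in blobs(r):print(" R",b,ray(p,b[1:3],.067))
E
```

```text
scene wheel~ [0.53600883 0.00230561 0.087     ]
 Y (np.int32(3), np.float64(240.7), np.float64(153.3), np.int32(240), np.int32(153), np.int32(2), np.int32(2)) [ 0.49215158 -0.10862785  0.1085    ]
 Y (np.int32(101), np.float64(294.9), np.float64(185.5), np.int32(291), np.int32(178), np.int32(9), np.int32(15)) [0.53385859 0.04826641 0.1085    ]
 R (np.int32(192), np.float64(384.9), np.float64(168.2), np.int32(378), np.int32(161), np.int32(15), np.int32(16)) [0.36218811 0.22094602 0.067     ]
 R (np.int32(4), np.float64(273.5), np.float64(212.5), np.int32(273), np.int32(212), np.int32(2), np.int32(2)) [0.59580499 0.02146279 0.067     ]
 R (np.int32(436), np.float64(349.0), np.float64(253.9), np.int32(342), np.int32(236), np.int32(15), np.int32(38)) [0.63414167 0.21641547 0.067     ]
side wheel~ [ 0.53116136 -0.01075762  0.087     ]
 Y (np.int32(20), np.float64(362.2), np.float64(79.5), np.int32(358), np.int32(78), np.int32(9), np.int32(4)) [0.96991126 0.39309218 0.1085    ]
 Y (np.int32(7), np.float64(343.7), np.float64(94.3), np.int32(342), np.int32(93), np.int32(5), np.int32(3)) [0.8
[... 360 characters left out ...]
.float64(101.1), np.int32(312), np.int32(99), np.int32(8), np.int32(5)) [0.80327147 0.33291868 0.1085    ]
 Y (np.int32(6), np.float64(322.2), np.float64(98.7), np.int32(321), np.int32(98), np.int32(4), np.int32(2)) [0.82361139 0.33805294 0.1085    ]
 Y (np.int32(229), np.float64(253.6), np.float64(193.5), np.int32(248), np.int32(183), np.int32(12), np.int32(22)) [0.5318856  0.04689039 0.1085    ]
 R (np.int32(201), np.float64(179.7), np.float64(142.2), np.int32(172), np.int32(135), np.int32(17), np.int32(15)) [0.45332324 0.3403789  0.067     ]
 R (np.int32(364), np.float64(258.8), np.float64(175.8), np.int32(242), np.int32(165), np.int32(34), np.int32(25)) [0.58018166 0.1482323  0.067     ]
```

```bash
python3 - <<'E'
from h import *
q=manip.get_state()["orientation"]
manip.move_to([.54,-.07,.27],q); manip.wait(.3)
p=manip.camera_params("wrist");im=manip.read_camera("wrist");cv2.imwrite("pics/w1.png",im)
np.save("w1.npy",p,allow_pickle=True)
y,r=masks(im)
for b in blobs(y,10):print(" Y",b,ray(p,b[1:3],.1085))
for b in blobs(r,8):print(" R",b,ray(p,b[1:3],.067))
print(manip.get_state()["t"],manip.get_state()["contact_force"])
E
```

```text
Y (np.int32(75), np.float64(484.9), np.float64(50.8), np.int32(477), np.int32(46), np.int32(17), np.int32(10)) [0.72905676 0.06495915 0.1085    ]
 Y (np.int32(430), np.float64(271.4), np.float64(71.5), np.int32(261), np.int32(59), np.int32(22), np.int32(28)) [0.53000078 0.0468793  0.1085    ]
 R (np.int32(59), np.float64(336.2), np.float64(103.7), np.int32(330), np.int32(100), np.int32(14), np.int32(8)) [0.59930989 0.02030238 0.067     ]
1.1333 [ 0.37627669  0.10366662 -0.36931251]
```

View pics/w1.png

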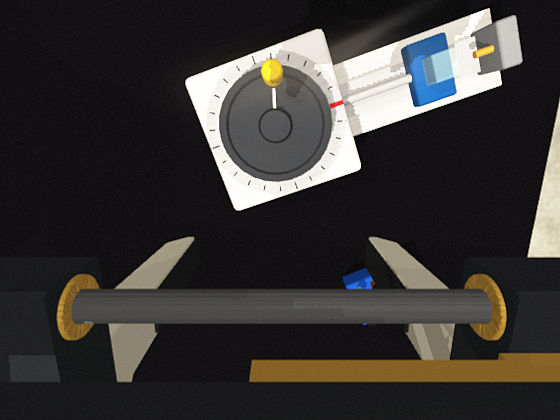

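The wrist view shows the wheel disc centred at about (276,124), the knob at (271,72) and the mark at (336,104). The bed runs up and to the right.

```bash
python3 - <<'E'
from h import *
p=np.load("w1.npy",allow_pickle=True).item();im=cv2.imread("pics/w1.png")
g=cv2.cvtColor(im,cv2.COLOR_BGR2GRAY);print(g[150,200:345:6])
m=((g<120)&(g>20)).astype(np.uint8);_,l=cv2.connectedComponents(m);d=(l==l[150,250]).astype(np.uint8)
c=max(cv2.findContours(d,0,1)[0],key=cv2.contourArea)
e=cv2.fitEllipse(cv2.convexHull(c)[:,:]);print(e)
P=np.array([ray(p,x[0],.087)[:2] for x in cv2.convexHull(c)])
(cx,cy),rr=cv2.minEnclosingCircle((P*1000).astype(np.float32));print(cx,cy,rr)
corn=[ray(p,x,.064)[:2] for x in((320,29),(361,168),(238,210),(186,80))];print(np.round(corn,4),np.mean(corn,0))
ax=corn[0]-corn[3]+corn[1]-corn[2];print("ax",np.arctan2(ax[1],ax[0]))
M=ray(p,(336.2,103.7),.067)[:2]
K=ray(p,(271.4,71.5),.1085)[:2]
for H in(np.array([cx,cy])/1000,np.mean(corn,0),ray(p,e[0],.087)[:2]):
    print(H,np.linalg.norm(M-H),np.linalg.norm(K-H),np.arctan2(*(M-H)[::-1]),np.arctan2(*(K-H)[::-1]))
E
```

```text
[ 17  24 255 245 253  86  71  84  86  85  85  84  83  84  82  84  85  86
  82  80  83 238 240 244 254]
((279.04388427734375, 121.61017608642578), (114.23960876464844, 124.34703826904297), 73.19563293457031)
539.6762084960938 -0.9806448817253113 66.00643157958984
[[ 0.5796  0.0948]
 [ 0.6316 -0.0504]
 [ 0.4876 -0.1009]
 [ 0.4361  0.0448]] [ 0.5337375  -0.00291285]
ax 0.3360979551668267
[ 0.53967621 -0.00098064] 0.06331779743831727 0.04882814905111602 0.3428050002208684 1.7702692217685043
[ 0.5337375  -0.00291285] 0.06956066275592945 0.04993216161716994 0.340269039200666 1.6457022632199771
[0.5370213  0.00119668] 0.06515287398069906 0.04621892917427546 0.2976184261078402 1.7232836266761655
```

```bash
cat >> h.py <<'E'
import json
H=np.array([.5337,-.0025]);AX=.338;Z=.094;Y0=1.646
def ori(yaw):  # yaw about world z from the start orientation
    return np.array([0,np.cos(np.pi/4+yaw/2),np.sin(np.pi/4+yaw/2),0])
def yaw(a): return float(np.clip(a-Y0,-2.5,.6))
def rot(t): return np.array([[np.cos(t),-np.sin(t)],[np.sin(t),np.cos(t)]])
def pose(a,off): # off: tool minus knob, in the frame at yaw 0
    return np.r_[H+.048*np.array([np.cos(a),np.sin(a)])+rot(yaw(a))@off,Z]
def goto(a,off,rate=.03):
    manip.line_to(pose(a,off),ori(yaw(a)),rate=rate);s=manip.get_state()
    d=s["tool_pos"][:2]-rot(yaw(a))@off-H;f=s["contact_force"][:2]
    th=np.arctan2(d[1],d[0]);th+=2*np.pi*round((a-th)/(2*np.pi))
    return th,f@[-np.sin(a),np.cos(a)],f@[np.cos(a),np.sin(a)],s   # angle, tangential (ccw+), radial
E
python3 - <<'E'
from h import *
P=[manip.camera_params(n) for n in("scene","side")]
A=[ray(P[0],(384.9,168.2),z) for z in np.arange(.12,.16,.01)];B=[ray(P[1],(179.7,142.2),z) for z in np.arange(.12,.16,.01)]
print("bottle",np.round(A,3)[:,:2].tolist(),np.round(B,3)[:,:2].tolist())
K=[.531,.047]
manip.move_to([*K,.19],ori(0)); print(manip.get_state()["q"][5])
manip.line_to([*K,Z],ori(0),rate=.08); manip.wait(.2)
s0=manip.get_state();print(s0["contact_force"],s0["tool_pos"])
manip.close(15);manip.wait(.3)
s=manip.get_state();print(s["contact_force"],s["tool_pos"],s["width"]*93,s["grip_force"],s["t"])
p=manip.camera_params("wrist");im=manip.read_camera("wrist");cv2.imwrite("pics/w2.png",im)
E
```

```text
bottle [[0.411, 0.225], [0.421, 0.226], [0.43, 0.227], [0.439, 0.227], [0.448, 0.228]] [[0.439, 0.26], [0.437, 0.245], [0.434, 0.229], [0.432, 0.214], [0.429, 0.199]]
0.039780255819547326
[-0.14146707 -0.01163923 -0.15981673] [0.53112198 0.04700879 0.09431977]
[ 0.47043233 -0.22628387  0.03059833] [0.53100911 0.04699697 0.09399992] 19.40601704701182 14.99978095293045 4.7333
```

View pics/w2.png

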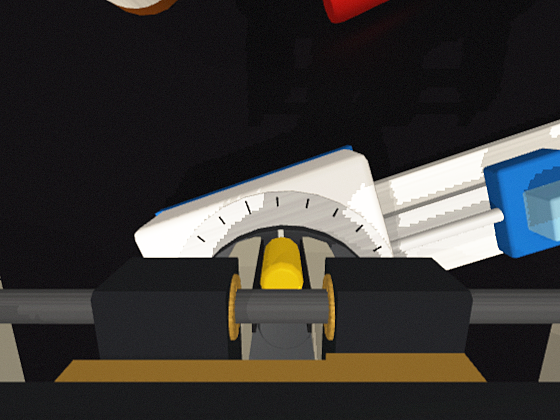

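The knob at (281,265) is gripped between the pads. Next I find the slack's anticlockwise end.

```bash
python3 - <<'E'
from h import *
s=manip.get_state();d=s["tool_pos"][:2]-H;a0=np.arctan2(d[1],d[0])
off=rot(-yaw(a0))@(d-.048*np.array([np.cos(a0),np.sin(a0)]))
print(a0,off)
a=a0;f0=None
while a<a0+.45:
    a+=.03;th,ft,fr,s=goto(a,off);f0=ft if f0 is None else f0
    print(f"{th:.3f} {ft:.1f} {fr:.1f} g{s['grip_force']:.0f} z{s['contact_force'][2]:.1f} t{s['t']:.2f}")
    if ft<-6 or abs(fr)>30: break
json.dump(dict(a0=a0,a=a,off=list(off)),open("st.json","w"))
E
```

```text
1.6253093081944423 [-0.00011873  0.00157578]
1.658 0.6 0.4 g15 z-0.2 t5.03
1.682 -3.0 -0.6 g15 z-1.1 t5.28
1.700 -7.2 -1.4 g15 z-2.8 t5.53
```

```bash
python3 - <<'E'
from h import *
j=json.load(open("st.json"));a=j["a"];off=np.array(j["off"])
for _ in range(4):
    a+=.03;th,ft,fr,s=goto(a,off);print(f"{a:.3f} {th:.3f} {ft:.1f} {fr:.1f}")
print("CW");top=a;n=0;L=[]
while a>top-2.9:
    a-=.05;th,ft,fr,s=goto(a,off);L.append((a,th,ft,fr))
    n=n+1 if ft>5 else 0
    if (n>=2 and a<top-.3) or abs(fr)>30 or abs(ft)>25: break
for l in L[:6]+L[6:-8:4]+L[-8:]:print(*np.round(l,3))
print(s["t"],s["q"][5],s["width"]*93,s["grip_force"],top)
j.update(a=a,top=top);json.dump(j,open("st.json","w"))
E
```

```text
1.745 1.728 -8.3 -0.7
1.775 1.758 -8.2 -0.5
1.805 1.788 -9.8 -0.7
1.835 1.818 -8.9 -0.4
CW
1.785 1.786 -0.804 -0.416
1.735 1.737 -0.584 0.792
1.685 1.687 -0.712 -0.625
1.635 1.637 -0.539 0.045
1.585 1.587 0.58 0.797
1.535 1.537 0.056 0.169
1.485 1.486 -0.048 0.826
1.285 1.287 -0.857 -1.431
1.085 1.087 0.077 -2.251
0.885 0.887 -0.785 -4.407
0.835 0.837 -0.063 -5.086
0.785 0.788 -1.679 -5.865
0.735 0.739 0.557 -5.648
0.685 0.689 -0.342 -5.916
0.635 0.641 0.122 -5.766
0.585 0.607 7.008 -5.519
0.535 0.563 8.685 -6.568
13.0333 1.1039844925352598 19.675774242794997 15.005807876586914 1.8353093081944425
```

```bash
python3 - <<'E'
from h import *
j=json.load(open("st.json"));a=j["a"];off=np.array(j["off"]);L=[]
bad=lambda ft,fr:abs(fr)>30 or abs(ft)>25
th=9
while th>-1.19:
    a-=.04;th,ft,fr,s=goto(a,off);L.append((a,th,ft,fr))
    if bad(ft,fr):print("STOP");break
for l in L[::5]+L[-2:]:print(*np.round(l,3))
print(s["t"],s["q"][5],s["grip_force"])
manip.wait(.3)
if not bad(ft,fr):
    print("CCW");L=[]
    while th<.27:
        a+=.05 if th<.2 else .02;th,ft,fr,s=goto(a,off);L.append((a,th,ft,fr))
        if bad(ft,fr):print("STOP");break
    for l in L[:4]+L[4:16:4]+L[16:]:print(*np.round(l,3))
    print(s["t"])
j.update(a=a);json.dump(j,open("st.json","w"))
E
```

```text
0.495 0.524 9.376 -6.894
0.295 0.327 8.735 -6.592
0.095 0.129 9.452 -7.735
-0.105 -0.07 9.07 -6.636
-0.305 -0.269 9.286 -7.246
-0.505 -0.47 8.483 -8.303
-0.705 -0.671 8.815 -7.406
-0.905 -0.873 8.737 -6.837
-1.105 -1.075 8.13 -6.193
-1.185 -1.156 9.403 -6.89
-1.225 -1.197 9.656 -7.096
24.0333 2.3630796463457995 15.001845359802246
CCW
-1.175 -1.164 -0.206 -5.665
-1.125 -1.114 0.193 -5.74
-1.075 -1.063 0.276 -5.974
-1.025 -1.013 0.219 -6.422
-0.975 -0.963 0.721 -6.284
-0.775 -0.761 1.364 -6.813
-0.575 -0.56 -0.37 -7.574
-0.375 -0.36 0.82 -8.239
-0.325 -0.31 -0.564 -7.324
-0.275 -0.26 1.081 -6.367
-0.225 -0.21 -0.461 -7.651
-0.175 -0.16 0.562 -6.348
-0.125 -0.111 0.305 -7.32
-0.075 -0.061 0.39 -6.885
-0.025 -0.011 0.005 -7.443
0.025 0.03 -2.776 -6.983
0.075 0.068 -6.864 -5.951
0.125 0.115 -8.664 -6.606
0.175 0.163 -8.49 -6.035
0.225 0.213 -8.05 -5.057
0.245 0.231 -10.003 -6.469
0.265 0.25 -9.288 -5.966
0.285 0.27 -8.994 -6.693
0.305 0.289 -9.938 -6.577
32.5833
```

Slack takes up at about 0.03 rad, so the overshoot was about 0.31 rad. I'll release and check from above.

```bash
python3 - <<'E'
from h import *
manip.let_go();manip.wait(.2)
t=manip.get_state()["tool_pos"];print(t)
manip.line_to([t[0],t[1],.19],rate=.1)
manip.move_to([.54,-.07,.24],ori(0));manip.wait(.4)
p=manip.camera_params("wrist");im=manip.read_camera("wrist");cv2.imwrite("pics/w3.png",im);np.save("w3.npy",p,allow_pickle=True)
y,r=masks(im);
M=[ray(p,b[1:3],.067)[:2] for b in blobs(r,8)];K=[ray(p,b[1:3],.1085)[:2] for b in blobs(y,100)]
print(M,K,blobs(r,8),blobs(y,100))
# ring outer/box: white index direction + wheel disc edge
g=cv2.cvtColor(im,cv2.COLOR_BGR2GRAY)
C=proj(p,[*H,.087]);pts=[]
for th in np.arange(0,2*np.pi,.05):
    X=[proj(p,[*(H+r_*np.array([np.cos(th),np.sin(th)])),.087]) for r_ in np.arange(.045,.068,.0005)]
    v=np.array([g[int(round(x[1])),int(round(x[0]))] if 0<=x[1]<419.5 else 0 for x in X],int)
    k=np.argmax(v[6:]-v[:-6])
    if (v[6:]-v[:-6])[k]>70 and abs(np.angle(np.exp(1j*(th-AX))))>.4: q=H+(.0465+.0005*k)*np.array([np.cos(th),np.sin(th)]);pts.append(q)
pts=np.array(pts)
for _ in range(3):
    A=np.c_[2*pts,np.ones(len(pts))];x=np.linalg.lstsq(A,(pts**2).sum(1),rcond=None)[0];R=np.sqrt(x[2]+x[:2]@x[:2])
    e=abs(np.linalg.norm(pts-x[:2],axis=1)-R);pts=pts[e<max(.001,2*np.median(e))]
print("circle",x[:2],R,len(pts)); print(manip.get_state()["t"])
E
```

```text
[0.58098787 0.01238876 0.09399586]
[array([0.60157896, 0.02128038])] [array([0.57977052, 0.01037906])] [(np.int32(46), np.float64(343.3), np.float64(100.5), np.int32(338), np.int32(97), np.int32(11), np.int32(8))] [(np.int32(515), np.float64(326.9), np.float64(110.1), np.int32(314), np.int32(98), np.int32(27), np.int32(25))]
circle [ 0.53264775 -0.0026169 ] 0.05934627985607782 106
36.9167
```

View pics/w3.png

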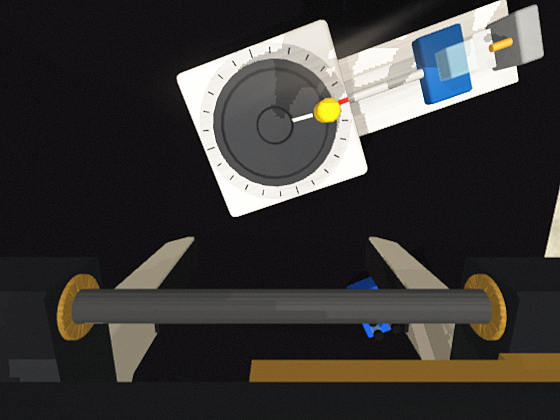

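The view shows the knob at (327,110) just short of the mark at (343,100), at about 0.28 rad against the mark's 0.334. This needs a small anticlockwise correction of about 0.05 rad.

```bash
python3 - <<'E'
from h import *
j=json.load(open("st.json"));off=np.array(j["off"])
t=[.58098787,.01238876];o=ori(yaw(.289))
manip.move_to([*t,.19],o);manip.line_to([*t,Z],o,rate=.08);manip.wait(.2)
manip.close(15);manip.wait(.3)
a=.289;th=a
while th<.332 and a<.40:
    a+=.01;th,ft,fr,s=goto(a,off);print(*np.round((a,th,ft,fr),3))
manip.let_go();manip.wait(.2);t=manip.get_state()["tool_pos"]
manip.line_to([t[0],t[1],.19],rate=.1);manip.move_to([.54,-.07,.24],ori(0));manip.wait(.4)
p=manip.camera_params("wrist");im=manip.read_camera("wrist");cv2.imwrite("pics/w4.png",im)
y,r=masks(im);Hn=np.array([.5326,-.0026])
for b in blobs(y,100):
    d=ray(p,b[1:3],.1085)[:2]-Hn;print("knob",b[1:3],np.arctan2(d[1],d[0]),np.linalg.norm(d))
print(blobs(r,8),manip.get_state()["t"])
cv2.imwrite("pics/w4c.png",cv2.resize(im[10:230,150:400],None,fx=2.6,fy=2.6))
E
```

```text
0.299 0.294 -4.706 -1.665
0.309 0.298 -7.207 -1.43
0.319 0.304 -9.033 -1.079
0.329 0.312 -9.548 -1.052
0.339 0.322 -10.964 -1.228
0.349 0.332 -10.206 -1.175
knob (np.float64(326.5), np.float64(107.8)) 0.3092470375672117 0.0490747294134026
[(np.int32(44), np.float64(343.5), np.float64(100.4), np.int32(339), np.int32(97), np.int32(10), np.int32(8))] 47.05
```

View pics/w4c.png

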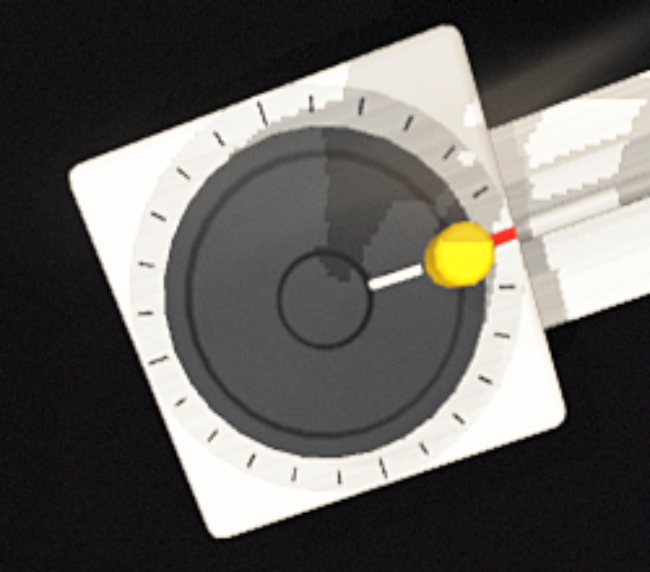

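The index and knob at (460,254) in the crop line up with the red mark at (505,237). The residual is about 0.02 rad, roughly 1 mm, so I'm handing it in.

```bash
python3 -c "
from bench import manip
print(manip.close_job())"
```

```text
the job is handed in; nothing more can be done
None
```

I handed the job in at about 47 s of the 72 s; the result wasn't reported back. By my measurements, the slide went about 0.3 mm past its mark position, and the wheel was wound back to within about 0.02 rad (1 mm) of the red mark with the slack taken up and the wheel let go. The arm never went near the bottle, rack or screwdriver.

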